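# Take the screwdriver out of the tool drawer and hold it ready over the work

## Task

Pull the drawer of the small bench-top tool unit out to its stop, draw the screwdriver out of its sloping socket, turn it so that its blade points straight down, and hold it still like that in the air, with the tip of the blade higher than the top plate of the tool unit. Leave the drawer open and the nut spinner in its socket, and do not disturb the things on the bench. The program finishes while the gripper is holding the screwdriver up; do not put it down.

Things in the scene. Friction and masses are not known exactly. Their poses are not given: they have to be found in the camera images.
- tool_unit: grey sheet-metal bench-top unit with one drawer, 155 deep x 190 wide x 138 mm high, standing fixed on the bench (does not move). Origin: centre of its underside; x points from its drawer front to its back, y to its left seen from the front, z up. The drawer comes out along its -x. Its top plate is at 138 mm.
- tool_drawer (a joint): how far the drawer is out, m: 0 closed (start), 0.135 at its stop. Slides along the unit's -x, takes 2 to 5 N, stays where left. Front: dark plate 190 mm wide, 10 mm thick, upper edge 131 mm above the bench; drawer floor at 14 mm, side walls to 54 mm
- drawer_handle (a point): middle of the bow handle's round bar; the handle stands on the drawer front's upper edge and moves with it. Bar 10 mm thick along the unit's y, straight for 74 mm, posts at +-45 mm, centre 30 mm above the unit's top plate: gripped from above, fingers closing along the unit's x. Closed: x = -72.5, y = 0, z = 168 mm in the unit's frame
- driver: screwdriver, 138 mm: thick handle 78 long, 16 wide, 19 mm thick; shaft 60 long, 4 mm thick. Starts in one of the two sockets, 45 degrees from vertical, blade down to the drawer front, handle up to the unit's back. Origin: handle's shaft end, on its underside, 9.5 mm off the axis. z from blade to handle end along the tool; y across its width (along the unit's y in the socket); -x to its upper side
- driver_grip (a point): point on the screwdriver's axis 50 mm up the handle from where it meets the shaft (28 mm from the handle's end): good place to grip, fingers closing along the driver's y
- driver_tip (a point): tip of the screwdriver's blade, 60 mm below the handle's lower end, on the tool's axis
- nut_spinner: short nut spinner in the other socket, same attitude: grey waisted handle only 46 mm long and 18 mm thick (the screwdriver's is 78 mm and straight), shaft 6 mm thick, 50 mm long. z along it to the handle's end; origin on the underside of the handle's shaft end. It stays in its socket
- kapton_roll: bystander: flat roll of film tape, 68 mm across, 19 mm high, origin centre of underside; in front and to the right of the unit
- fuse_box: bystander: small carton 50x75x22 mm, origin centre of underside; left of the unit
- solder_reel_b: bystander: small wire reel, 61 mm across, 26 mm high, origin centre of underside; in front and to the right of the unit
- socket_left (a point): point in the left (unit's +y, 33 mm from the middle) of the drawer's two black sockets, on the sloping bed where the handle's shaft end rests. A 30 mm wide collar, slotted on top, holds the lowest 16 mm of the handle with 3 mm play; above it the handle lies on a 12 mm wide rib, free at both sides. Draw it 20 to 35 mm along its 45 degree axis, then it lifts out; further out the unit is in the way
- socket_right (a point): the same point of the right (unit's -y, 33 mm from the middle) socket, which is alike

How it is judged (in metres and radians):
On the way, in this order (a step that is already met when the one before it is completed fails the run):
1. the drawer is out to its stop (value of joint tool_drawer above 0.129 m), for 0.2 s.
2. the screwdriver is drawn out of its socket in the gripper (height (world z) of driver_tip above 0.1 m and contact force between driver and the fingers above 0.5 N), for 0.2 s.
At the end, for the whole second after the job is handed in: The gripper holds the screwdriver still, clear of the unit, axis within 12 degrees of vertical, blade down, tip over 140 mm above the bench; drawer still out (over 120 mm); nut spinner in its socket; bystanders moved less than 30 mm (angle between driver's own z axis and vertical below 0.21 rad and height (world z) of driver_tip above 0.14 m and contact force between driver and the fingers above 0.5 N and contact force between driver and tool_unit below 0.05 N and linear speed of driver below 0.04 m/s and angular speed of driver below 0.3 rad/s and value of joint tool_drawer above 0.12 m and not (height (world z) of nut_spinner above 0.075 m or height (world z) of nut_spinner below 0.04 m or angle between nut_spinner's own z axis and vertical above 1.05 rad or angle between nut_spinner's own z axis and vertical below 0.5 rad) and not (distance of kapton_roll from where it was at the start of the episode above 0.03 m) and not (distance of fuse_box from where it was at the start of the episode above 0.03 m) and not (distance of solder_reel_b from where it was at the start of the episode above 0.03 m)); the arm keeps its last pose, push and grip.
It fails at once if the nut spinner is taken or knocked out of its socket (height (world z) of nut_spinner above 0.075 m or height (world z) of nut_spinner below 0.04 m or angle between nut_spinner's own z axis and vertical above 1.05 rad or angle between nut_spinner's own z axis and vertical below 0.5 rad).
It fails at once if a bystander is moved more than 30 mm (distance of any of kapton_roll, fuse_box, solder_reel_b from where it was at the start of the episode above 0.03 m).
It also fails if it takes over 53 s, if anything falls off the work surface, if the arm or the gripper's body presses on something with over 40 N, if the wrist force passes 120 N, or if a joint passes its speed limit or range.

## Robot

A 7-joint arm with a two-finger parallel gripper is mounted at the origin on a cart in front of the work surface, level with it; the furniture and walls round the work are solid. World frame = base frame: x ahead of the robot, y to its left, z up, the work surface at z = 0. Lengths are in mm, angles in rad, forces in N, time in s.
With the tool pointing down it reaches from about 400 to 850 mm from the base axis. Payload 10.4 kg.
Tool frame: the origin (TCP) lies at the very end of the fingers, on their centre line; the grasp point (between the pads) lies 19 mm behind it; z points along the fingers, y is the line along which they close (so a half turn about z gives the same grasp; the last joint's range is limited). The gripper opens to 85 mm and grips with 20 to 120 N. Pads are 22 mm wide; open, the fingers measure 114 mm over their backs; the gripper's body (76 mm by 85 mm) begins 54 mm behind the grasp point. The pads swing forward as they close: fully open they stand 13 mm farther back than shut.
Start: joints at [1.297, 0.332, -0.065, 1.46, 0.022, 1.35, -0.088], TCP at [155.132, -605.463, 231.338] pointing down, gripper open.
Joint ranges: [-2.6, 2.6], [-0.5, 2.12], [-1.47, 1.34], [0.16, 2.42], [-1.27, 4.41], [0.06, 2.06], [-2.6, 2.6]. Speed limits (rad/s): [2.22, 2.22, 2.79, 2.79, 3.14, 3.14, 3.14].

## Interface

Orientations are given as a unit quaternion [x, y, z, w].
In Python, from station import robot gives the robot as it stands.
- The arm moves only by the tool jog_arm, never from a script. Its argument "commands" is a list that holds one entry, the list of rows, each a list of 7 numbers: the shift along the world's x, y, z in cm, then the turn, a rotation vector about the world's x, y, z in rad, then the opening, from -1 (shut) to 1 (fully open). A call has 1 to 10 rows; each row is the pose to reach, as a shift and turn from the pose commanded when the call began; what a row does not reach only later rows make up. A row lasts 1/12 s, in which the tool goes at most 41.7 mm and 7.16 degrees, less where a joint would pass 70% of its speed; a pose out of reach is approached as far as the arm can. A call with a gripper value outside its range is refused whole. The fingers move at their own pace and stop on an object; "squeeze" is the grip in N (left out, the last holds). Time passes only in rows, so rows that repeat a pose let the fingers close. It gives the time, the measured TCP pose, the force, the opening and the grip force at its end, in the units of the state.
- robot.observe(): the state, without advancing time (a new reading comes with each control period).
- robot.get_image(name): name is "scene" or "side" or "wrist"; returns a dict with "image" (420x560x3 uint8, red, green, blue), "camera_matrix" (3x3 intrinsics, pixels), "distortion" ([k1, k2, p1, p2, k3] as OpenCV has them; the pictures are not rectified), "position" and "rotation" of the camera in the world. Camera axes: x right, y down, z forward; pixel columns grow to the right and rows downward; lengths in mm; the calibration is good to about 2 mm. A picture is of the moment at which its call begins. There is no depth.
- robot.sign_off(): hands the job in; it is judged then, once.
Trained networks look in the newest picture that a camera, given by its name, has taken for a name from the list of things; names that differ only in an ending like _2 or _b are one class to them, and where a whole thing is asked for, a point or a joint stands for the part that bears it (a point fixed in the world has none). Each returns a list of dicts, best first, with "conf" (0 to 1); they miss things now and then, are a little off and sometimes report something else, mostly with a low value. They report only what shows in the picture. A call takes as long as a camera call.
- robot.recognise(camera, label): "location" ([column, row] in pixels, amid what is visible of it).
- robot.tip_of(camera, label): "location" ([column, row] in pixels: a listed point, or the origin of a listed thing).
The state is a dict: "clock": time; "joint_positions": joint angles; "joint_velocities": joint speeds; "tau": joint torques, N m; "position": TCP position; "tool_rot": TCP orientation; "ft_force": force on the tool from outside, world axes, zero at the start; "moment": the same for the moment, N m; "opening": finger opening in mm; "grip_force": force on a finger pad.
Only numpy, scipy, OpenCV 4.12 (cv2) and the standard library are available. Lean on these libraries where they do the work, as an engineer would, in place of code of your own. Each camera call takes 0.05 s, during which the arm holds its last target. There are 200 camera calls.

## Working session

There is one attempt and no reset: what is moved stays moved. The work goes in short steps, Python scripts to look and compute and a tool call to move; the robot and the scene stay as the last step left them, time stands still between calls to the robot, and variables do not carry over. Pictures are saved under pics/ and viewed, at most 10 in all, crops included, and the job is handed in when it is done.

Besides the shell and the picture viewer there is one more tool, called after "Call:" as name(argument=value, ...), one argument or row to a line, values as JSON. jog_arm: Moves the arm, as the interface text tells. Its arguments: {"type":"object","properties":{"commands":{"type":"array"},"squeeze":{"type":"number"}},"required":["commands"]}

```bash
mkdir -p pics; ls; python3 - <<'E'
from station import robot
import cv2
s=robot.observe(); print(s)
for n in("scene","side"):
    d=robot.get_image(n); cv2.imwrite(f"pics/{n}0.png",d["image"][:,:,::-1])
    print(n,d["position"],d["rotation"],d["camera_matrix"],d["distortion"])
    for l in("drawer_handle","tool_unit","driver_grip","driver","nut_spinner","kapton_roll","fuse_box","solder_reel_b"):
        print(l,[(a["location"],round(a["conf"],2)) for a in robot.tip_of(n,l)[:2]])
E
```

```text
pics
{'clock': 0.0, 'joint_positions': array([ 1.29738905,  0.33285332, -0.06471906,  1.46095202,  0.02158911,
        1.34989716, -0.08848096]), 'joint_velocities': array([ 2.57722698e-05, -1.00200414e-03, -9.25260400e-04, -1.16226060e-03,
        2.35455643e-03, -1.73839492e-05,  3.90972594e-04]), 'tau': array([-3.82880617e-04, -6.25441217e+01,  4.95956652e-02, -3.91606450e+01,
        1.62312255e-02,  9.81696357e-03, -4.82634221e-06]), 'position': array([ 155.03102845, -605.07476376,  230.52245252]), 'tool_rot': array([ 9.92143520e-01,  1.25102900e-01, -1.13078146e-04, -6.98268647e-04]), 'ft_force': array([-0.80794867, -0.24726271,  0.32624587]), 'moment': array([ 0.00468997, -0.03646219, -0.00546945]), 'grip_force': 0.0, 'opening': 85.23715634250321}
scene [  60.75392093 -192.4576324   914.92637046] [ 0.8180613  -0.49495259  0.15141104 -0.25074358] [[439.71301837   0.         277.05916948]
 [  0.         439.71301837 212.90282376]
 [  0.           0.           1.        ]] [-0.01457248  0.          0.          0.          0.        ]
drawer_handle [([292.0, 182.6], 0.92)]
tool_unit [([299.8, 198.2], 0.79), ([285.5, 188.0], 0.44)]
driver_grip []
driver [([292.9, 181.4], 0.44)]
nut_spinner []
kapton_roll [([364.3, 272.1], 0.75)]
fuse_box [([232.9, 209.3], 0.65)]
solder_reel_b [([328.3, 305.7], 0.7)]
side [ 539.01932018 -950.41750383  865.32412846] [ 0.8968267   0.0083981   0.00281072 -0.44229339] [[539.95870022   0.         280.29706466]
 [  0.         539.95870022 204.55144498]
 [  0.           0.           1.        ]] [-0.20790881  0.          0.          0.          0.        ]
drawer_handle [([305.9, 179.4], 0.68)]
tool_unit [([338.6, 233.9], 0.76)]
driver_grip []
driver []
nut_spinner []
kapton_roll [([287.6, 300.7], 0.91)]
fuse_box [([288.9, 200.8], 0.59)]
solder_reel_b [([233.2, 284.4], 0.68)]
```

```bash
cat > h.py <<'E'
from station import robot
import numpy as np, cv2
from scipy.spatial.transform import Rotation as R
def ray(d,px):
    u=cv2.undistortPoints(np.array([[px]],float),d["camera_matrix"],np.array(d["distortion"]))[0,0]
    v=R.from_quat(d["rotation"]).apply([u[0],u[1],1]); return np.array(d["position"]),v/np.linalg.norm(v)
def onz(d,px,z):
    p,v=ray(d,px); return p+v*(z-p[2])/v[2]
def tri(rs):
    A=sum(np.eye(3)-np.outer(v,v) for p,v in rs); b=sum((np.eye(3)-np.outer(v,v))@p for p,v in rs)
    x=np.linalg.solve(A,b); return x,[np.linalg.norm(np.cross(x-p,v)) for p,v in rs]
def proj(d,X):
    Rm=R.from_quat(d["rotation"]).inv(); X=np.atleast_2d(X)-np.array(d["position"])
    return cv2.projectPoints(Rm.apply(X),np.zeros(3),np.zeros(3),d["camera_matrix"],np.array(d["distortion"]))[0][:,0]
E
python3 - <<'E'
from h import *
a=robot.get_image("scene");b=robot.get_image("side")
for l,p,q in(("handle",(292,182.6),(305.9,179.4)),("unit",(299.8,198.2),(338.6,233.9)),("kapton",(364.3,272.1),(287.6,300.7)),("fuse",(232.9,209.3),(288.9,200.8)),("reel",(328.3,305.7),(233.2,284.4))):
    print(l,tri([ray(a,p),ray(b,q)]))
print(onz(a,(292,182.6),168),onz(b,(305.9,179.4),168))
E
```

```text
handle (array([592.32848828,  50.33075799, 169.53335874]), [np.float64(0.8087841765338812), np.float64(0.808784176534072)])
unit (array([680.83778552,  66.67006341,  -4.92426886]), [np.float64(1.3887461492605808), np.float64(1.3887461492607662)])
kapton (array([ 556.1116162 , -159.6048665 ,   -1.54844347]), [np.float64(0.6354047531643726), np.float64(0.6354047531642449)])
fuse (array([560.99915124, 195.28779349,   2.75293603]), [np.float64(3.8653652719580704), np.float64(3.86536527195808)])
reel (array([ 437.50609209, -120.84838525,    6.82025214]), [np.float64(2.3035316343696346), np.float64(2.303531634369694)])
[592.5117633   50.35204425 168.        ] [593.04016222  53.56989159 168.        ]
```

View pics/scene0.png

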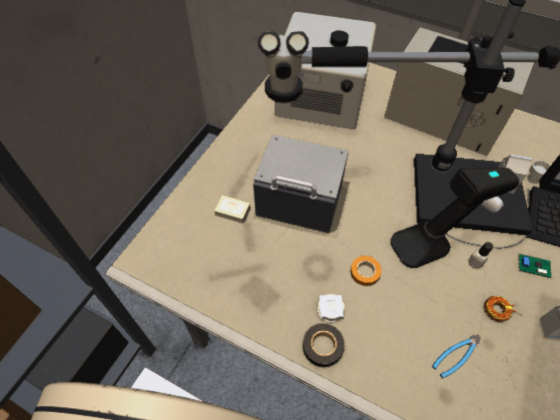

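View pics/side0.png

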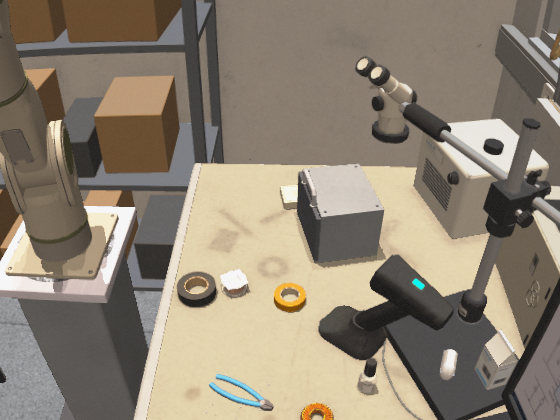

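```bash
python3 - <<'E'
from h import *
a=robot.get_image("scene");b=robot.get_image("side")
for l,p,q in(("scope bottom",(283,90),(390,132)),("eyep",(270,42),(362,65)),("boom end",(315,56),(407,107)),("scanner top",(493,175),(418,284))):
    print(l,tri([ray(a,p),ray(b,q)]))
for z,ps in((138,[(266,140),(348,155)]),):
    P=[onz(a,p,z) for p in ps]; d=P[1]-P[0]; print(P,np.linalg.norm(d),np.arctan2(d[0],-d[1]))
import cv2
c=cv2.resize(a["image"][125:235,245:360,::-1],None,fx=5,fy=5,interpolation=cv2.INTER_CUBIC); cv2.imwrite("pics/c1.png",c)
# bar ends via overlay fit: yaw candidates
E
```

```text
scope bottom (array([794.97540149, 176.91719133, 222.76000819]), [np.float64(3.675327079758719), np.float64(3.6753270797587994)])
eyep (array([710.92021699, 163.81796208, 402.0284046 ]), [np.float64(0.4438615189664387), np.float64(0.4438615189664634)])
boom end (array([810.56307097, 109.27955732, 327.33296166]), [np.float64(1.8982630972776142), np.float64(1.89826309727775)])
scanner top (array([ 770.2555161 , -319.9955366 ,  215.58037458]), [np.float64(2.2481508442498153), np.float64(2.248150844249907)])
[array([700.87980186, 173.45146278, 138.        ]), array([748.01273401, -19.4915528 , 138.        ])] 198.61651631795792 0.2395919035881616
```

View pics/c1.png

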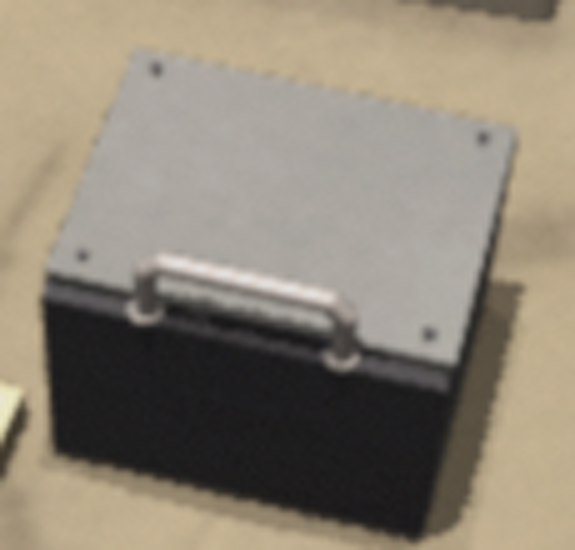

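```bash
python3 - <<'E'
from h import *
from scipy.optimize import least_squares
a=robot.get_image("scene")
M=np.array([[77.5,95,138],[77.5,-95,138],[-67.5,95,138],[-67.5,-95,138],[-77.5,95,4],[-77.5,-95,4],[-72.5,0,168]],float)
px=np.array([(272,135),(348.4,151),(254.6,180),(336.6,197.4),(256.4,216),(328,233),(293.5,182)])
W=lambda p:R.from_euler('z',p[2]).apply(M)+[p[0],p[1],0]
f=lambda p:(proj(a,W(p))-px).ravel()
s=least_squares(f,[660,65,-.2]); print(s.x,s.fun.reshape(-1,2).round(1)); print(W(s.x)[-1], W(s.x)[:4].round())
c,sn=np.cos(s.x[2]),np.sin(s.x[2]); print("pull dir",-c,-sn)
st=robot.observe(); T=R.from_quat(st["tool_rot"]); print(T.as_matrix().round(3))
E
```

```text
[6.67384021e+02 6.14951849e+01 2.06132409e-01] [[-0.4 -0.7]
 [ 0.5 -0.7]
 [-1.  -0.6]
 [ 0.   0.7]
 [-1.6  0. ]
 [ 1.6  0.8]
 [ 0.8 -0. ]]
[596.4188579   46.65619466 168.        ] [[724. 170. 138.]
 [763. -16. 138.]
 [582. 141. 138.]
 [621. -45. 138.]]
pull dir -0.9788298354783331 -0.2046757268888014
[[ 0.969  0.248  0.   ]
 [ 0.248 -0.969 -0.   ]
 [ 0.     0.    -1.   ]]
```

Call:
jog_arm(
  commands=[
    [[2, 3, 5, 0, 0, 0.1, 1], [22, 33, 5, 0, 0, 0.76, 1], [22, 33, 5, 0, 0, 0.76, 1], [22, 33, 5, 0, 0, 0.76, 1], [22, 33, 5, 0, 0, 0.76, 1], [22, 33, 5, 0, 0, 0.76, 1], [22, 33, 5, 0, 0, 0.76, 1], [22, 33, 5, 0, 0, 0.76, 1], [22, 33, 5, 0, 0, 0.76, 1], [22, 33, 5, 0, 0, 0.76, 1]],
  ],
)

```text
clock: 1.98
position: [376.1, -273.3, 281.8]
tool_rot: [0.875, 0.484, 0.0, 0.001]
ft_force: [0.1, -0.4, 0.1]
opening: 85.2
grip_force: 0.0
```

Call:
jog_arm(
  commands=[
    [[22, 32.3, -1, 0, 0, 0.766, 1], [22, 32.3, -1, 0, 0, 0.766, 1], [22, 32.3, -1, 0, 0, 0.766, 1], [22, 32.3, -1, 0, 0, 0.766, 1], [22, 32.3, -1, 0, 0, 0.766, 1], [22, 32.3, -1, 0, 0, 0.766, 1], [22, 32.3, -1, 0, 0, 0.766, 1], [22, 32.3, -1, 0, 0, 0.766, 1], [22, 32.3, -1, 0, 0, 0.766, 1], [22, 32.3, -1, 0, 0, 0.766, 1]],
  ],
)

```text
clock: 2.82
position: [596.3, 53.3, 270.8]
tool_rot: [0.629, 0.778, 0.001, -0.001]
ft_force: [0.6, 1.0, 0.4]
opening: 85.4
grip_force: 0.0
```

```bash
python3 - <<'E'
from h import *
d=robot.get_image("wrist"); cv2.imwrite("pics/w1.png",d["image"][:,:,::-1])
s=robot.observe(); print(s["position"],R.from_quat(s["tool_rot"]).as_matrix().round(3),s["joint_positions"].round(2))
for x in robot.tip_of("wrist","drawer_handle")[:2]: print(x, onz(d,x["location"],168))
E
```

```text
[596.43022494  54.35918124 270.54450527] [[-0.211  0.977 -0.   ]
 [ 0.977  0.211  0.004]
 [ 0.004  0.    -1.   ]] [ 0.44  0.35 -0.77  1.44  0.24  1.45 -0.12]
{'location': [280.0, 216.8], 'conf': 0.68} [598.31918799  47.69270101 168.        ]
```

View pics/w1.png

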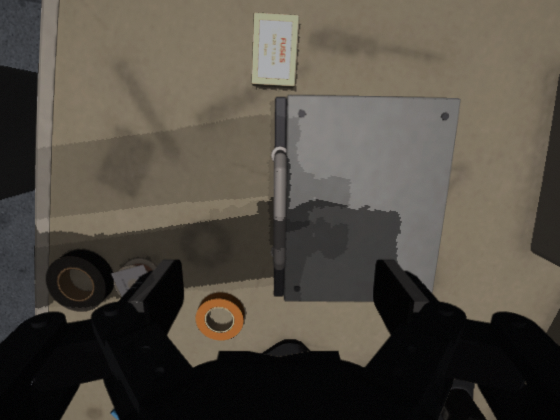

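```bash
python3 - <<'E'
from h import *
d=robot.get_image("wrist")
print(onz(d,(280,197),131),onz(d,(280,97),131),onz(d,(280,297),131),onz(d,(279,152),168),onz(d,(280,185),168))
E
```

```text
[596.14064927  53.72801787 131.        ] [578.0343284  137.43201135 131.        ] [617.51214638 -45.00177459 131.        ] [586.01939056  95.76564114 168.        ] [592.10842969  71.1927966  168.        ]
```

Call:
jog_arm(
  commands=[
    [[0.1, 0, -3, 0, 0, 0, 1], [0.1, 0, -6, 0, 0, 0, 0.6], [0.1, 0, -9, 0, 0, 0, 0.2], [0.1, 0, -9, 0, 0, 0, 0.0], [0.1, 0, -9, 0, 0, 0, 0.0]],
  ],
)

```text
clock: 3.38
position: [595.3, 45.8, 181.1]
tool_rot: [0.631, 0.775, -0.001, -0.001]
ft_force: [-0.1, 0.5, 0.0]
opening: 42.9
grip_force: 0.0
```

Call:
jog_arm(
  commands=[
    [[0.15, 0.2, -2, 0, 0, 0, 0.0], [0.15, 0.2, -3, 0, 0, 0, 0.0], [0.15, 0.2, -3, 0, 0, 0, -0.5], [0.15, 0.2, -3, 0, 0, 0, -1], [0.15, 0.2, -3, 0, 0, 0, -1], [0.15, 0.2, -3, 0, 0, 0, -1]],
  ],
  squeeze=40,
)

```text
clock: 3.88
position: [598.2, 49.4, 152.9]
tool_rot: [0.631, 0.776, 0.0, 0.001]
ft_force: [-1.8, -0.8, 4.1]
opening: 7.9
grip_force: 39.1
```

Call:
jog_arm(
  commands=[
    [[-1, -0.2, 0, 0, 0, 0, -1], [-2.3, -0.5, 0, 0, 0, 0, -1], [-3.8, -0.8, 0, 0, 0, 0, -1], [-5.4, -1.15, 0, 0, 0, 0, -1], [-7, -1.5, 0, 0, 0, 0, -1], [-8.6, -1.83, 0, 0, 0, 0, -1], [-10.2, -2.17, 0, 0, 0, 0, -1], [-11.6, -2.47, 0, 0, 0, 0, -1], [-12.6, -2.68, 0, 0, 0, 0, -1], [-12.9, -2.75, 0, 0, 0, 0, -1]],
  ],
)

```text
clock: 4.72
position: [468.5, 22.9, 152.9]
tool_rot: [0.63, 0.776, 0.001, 0.001]
ft_force: [0.9, 5.5, 2.5]
opening: 8.4
grip_force: 39.9
```

Call:
jog_arm(
  commands=[
    [[-0.3, -0.06, 0, 0, 0, 0, -1], [-0.5, -0.1, 0, 0, 0, 0, -1], [-0.5, -0.1, 0, 0, 0, 0, -1], [-0.5, -0.1, 0, 0, 0, 0, -1]],
  ],
)

```text
clock: 5.05
position: [465.9, 22.5, 152.9]
tool_rot: [0.63, 0.776, 0.002, 0.002]
ft_force: [7.0, 4.8, 1.5]
opening: 8.3
grip_force: 40.0
```

Call:
jog_arm(
  commands=[
    [[0.1, 0, 0, 0, 0, 0, 0], [0.1, 0, 0, 0, 0, 0, 0], [0.1, 0, 0.5, 0, 0, 0, 0.1], [0.1, 0, 4, 0, 0, 0, 0.1], [0.1, 0, 8, 0, 0, 0.1, 0.1], [1, 0, 12, 0, 0, 0.2, 0.1], [2, 0.3, 15, 0, 0, 0.3, 0.1], [3, 0.6, 15, 0, 0, 0.45, 0.1], [3, 0.6, 15, 0, 0, 0.6, 0.1], [3, 0.6, 15, 0, 0, 0.7, 0.1]],
  ],
)

```text
clock: 5.88
position: [493.9, 27.0, 302.0]
tool_rot: [0.335, 0.942, 0.0, 0.0]
ft_force: [-0.4, 0.2, -0.9]
opening: 47.0
grip_force: 0.0
```

Call:
jog_arm(
  commands=[
    [[0, 0, 0, 0, 0, 0.87, 0.1], [0, 0, 0, 0, 0, 0.87, 0.1], [0, 0, 0, 0, 0, 0.87, 0.1], [0, 0, 0, 0, 0, 0.87, 0.1], [0, 0, 0, 0, 0, 0.87, 0.1], [0, 0, 0, 0, 0, 0.87, 0.1], [0, 0, 0, 0, 0, 0.87, 0.1], [0, 0, 0, 0, 0, 0.87, 0.1], [0, 0, 0, 0, 0, 0.87, 0.1], [0, 0, 0, 0, 0, 0.87, 0.1]],
  ],
)

```text
clock: 6.72
position: [493.5, 26.9, 301.5]
tool_rot: [-0.088, 0.996, -0.0, -0.0]
ft_force: [0.2, -0.0, 0.7]
opening: 47.1
grip_force: 0.0
```

```bash
python3 - <<'E'
from h import *
s=robot.observe(); print(s["position"],R.from_quat(s["tool_rot"]).as_matrix().round(3),s["joint_positions"].round(2))
D={}
for n in("wrist","side","scene"):
    d=robot.get_image(n); D[n]=d; cv2.imwrite(f"pics/{n}2.png",d["image"][:,:,::-1])
    for l in("drawer_handle","driver_grip","driver","driver_tip","nut_spinner","socket_left","socket_right"):
        print(n,l,[(a["location"],round(a["conf"],2)) for a in robot.tip_of(n,l)[:2]])
print(D["wrist"]["position"])
E
```

```text
[493.54968782  26.92155686 301.47759929] [[-0.985 -0.175 -0.   ]
 [-0.175  0.985 -0.   ]
 [ 0.    -0.    -1.   ]] [ 0.69  0.07 -0.86  1.65  0.06  1.45  1.57]
wrist drawer_handle [([279.5, 170.7], 0.76)]
wrist driver_grip [([250.5, 236.3], 0.92), ([382.7, 236.8], 0.19)]
wrist driver [([250.3, 206.1], 0.57)]
wrist driver_tip []
wrist nut_spinner [([308.9, 203.7], 0.89)]
wrist socket_left [([303.4, 203.5], 0.61)]
wrist socket_right [([249.7, 206.7], 0.76)]
side drawer_handle [([248.1, 186.0], 0.79)]
side driver_grip [([289.1, 217.6], 0.59)]
side driver [([274.7, 230.8], 0.74), ([288.0, 299.1], 0.67)]
side driver_tip []
side nut_spinner [([274.3, 216.9], 0.46)]
side socket_left [([275.3, 214.0], 0.77)]
side socket_right []
scene drawer_handle [([276.8, 233.9], 0.73)]
scene driver_grip [([302.8, 218.0], 0.58)]
scene driver [([297.3, 238.7], 0.56)]
scene driver_tip []
scene nut_spinner [([269.3, 233.4], 0.63)]
scene socket_left [([272.8, 228.8], 0.86), ([267.1, 231.3], 0.63)]
scene socket_right [([297.7, 240.9], 0.71)]
[426.80972919  14.36403487 443.60481663]
```

View pics/wrist2.png

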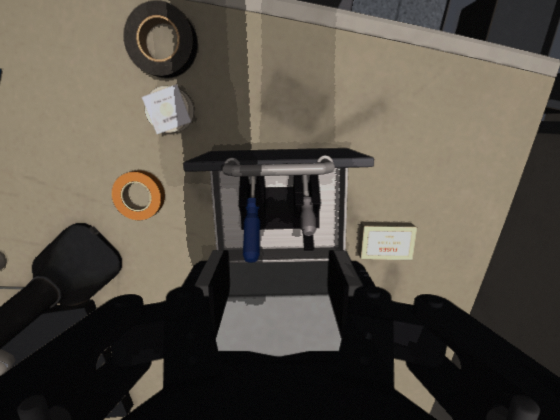

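```bash
python3 - <<'E'
from h import *
D={n:robot.get_image(n) for n in("wrist","side","scene")}
r=lambda n,x,y:ray(D[n],(x,y))
print("grip",tri([r("wrist",250.5,236.3),r("side",289.1,217.6),r("scene",302.8,218)]),tri([r("wrist",250.5,236.3),r("scene",302.8,218)]))
print("org",tri([r("wrist",250.3,206.1),r("side",274.7,230.8),r("scene",297.3,238.7)]),tri([r("wrist",250.3,206.1),r("scene",297.3,238.7)]))
print("spin",tri([r("wrist",308.9,203.7),r("side",274.3,216.9),r("scene",269.3,233.4)]))
print("handle",tri([r("wrist",279.5,170.7),r("side",248.1,186.0),r("scene",276.8,233.9)]))
im=D["wrist"]["image"]; cv2.imwrite("pics/w3.png",cv2.resize(im[140:280,200:360,::-1],None,fx=4,fy=4,interpolation=cv2.INTER_CUBIC))
E
```

```text
grip (array([558.52275952,   5.25735562,  98.3113124 ]), [np.float64(2.1172024955344604), np.float64(3.150810441103022), np.float64(4.8846575559831455)]) (array([552.16961865,   4.51983979, 114.3213045 ]), [np.float64(2.2930574156814196), np.float64(2.2930574156815737)])
org (array([527.86691316,  -0.62828985,  63.43686715]), [np.float64(2.8330322008914326), np.float64(4.454286866889644), np.float64(3.141364401354113)]) (array([ 5.27694474e+02, -1.63355495e-01,  6.94371079e+01]), [np.float64(1.7399452731509628), np.float64(1.7399452731509484)])
spin (array([521.26266763,  70.66971884,  44.15145819]), [np.float64(2.040936533432688), np.float64(0.673891789562701), np.float64(1.5053328673728972)])
handle (array([464.59404061,  21.31883708, 168.61159651]), [np.float64(2.0859995511397034), np.float64(1.1656460686182708), np.float64(2.4499691988184438)])
```

View pics/w3.png

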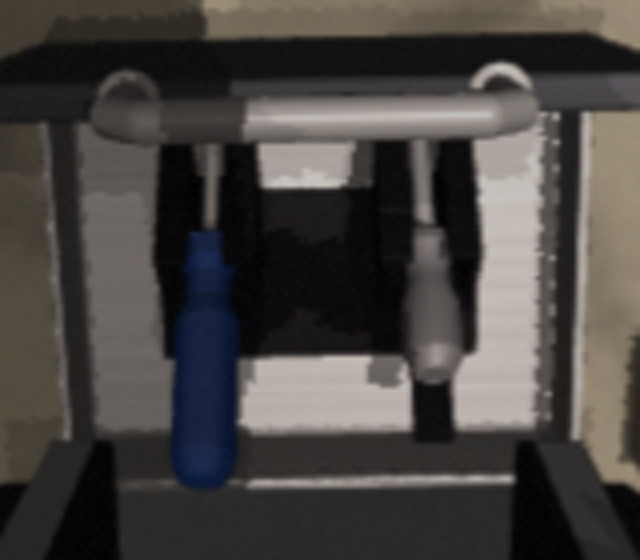

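Call:
jog_arm(
  commands=[
    [[3, -1, -2, 0, 0, 0.035, 0.1], [6, -2, -5, 0, 0, 0.035, 0.1], [6.5, -2.1, -9, 0, 0, 0.035, 0.1], [6.5, -2.1, -12, 0, 0, 0.035, 0], [6.5, -2.1, -15, 0, 0, 0.035, 0], [6.5, -2.1, -16, 0, 0, 0.035, 0], [6.5, -2.1, -16, 0, 0, 0.035, 0]],
  ],
)

```text
clock: 8.65
position: [557.2, 5.9, 139.1]
tool_rot: [-0.107, 0.994, 0.001, -0.002]
ft_force: [0.1, -0.7, 0.2]
opening: 42.7
grip_force: 0.0
```

```bash
python3 - <<'E'
from h import *
s=robot.observe(); T=R.from_quat(s["tool_rot"]).as_matrix(); print(s["position"],T.round(3),s["joint_positions"].round(2),s["ft_force"])
d=robot.get_image("wrist"); cv2.imwrite("pics/w4.png",d["image"][:,:,::-1])
for l in("driver_grip","driver","nut_spinner"):
    print(l,[(a["location"],round(a["conf"],2),onz(d,a["location"],97 if "g" in l else 56).round(1)) for a in robot.tip_of("wrist",l)[:2]])
print(proj(d,[s["position"],s["position"]-100*T[:,2],[558.5,6,97]]))
E
```

```text
[557.17331806   5.86761587 139.1161571 ] [[-0.977 -0.214 -0.004]
 [-0.214  0.977  0.001]
 [ 0.004  0.002 -1.   ]] [ 0.59  0.37 -0.82  1.72  0.29  1.18  1.48] [ 0.11985059 -0.70618099  0.22615722]
driver_grip [([281.6, 235.8], 0.75, array([555.6,   7.1,  97. ]))]
driver [([280.4, 186.2], 0.63, array([533.3,   1.7,  56. ]))]
nut_spinner [([372.4, 184.1], 0.85, array([517.7,  65.7,  56. ]))]
[[279.50258239 267.7617286 ]
 [281.47102221 496.87274113]
 [278.88006859 239.89945558]]
```

View pics/w4.png

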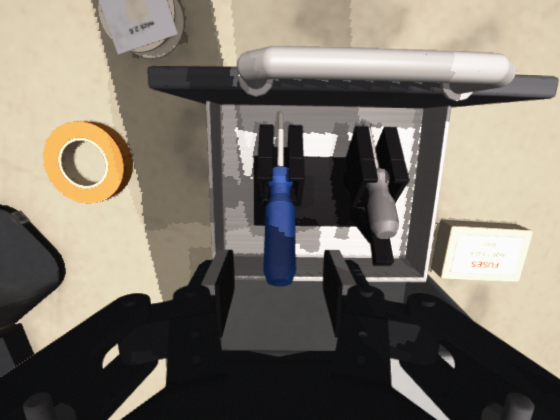

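Call:
jog_arm(
  commands=[
    [[0, 0, -2, 0, 0, 0, 0], [0, 0, -4, 0, 0, 0, 0], [0, 0, -6, 0, 0, 0, 0], [0, 0, -6, 0, 0, 0, 0], [0, 0, -6, 0, 0, 0, -0.5], [0, 0, -6, 0, 0, 0, -1], [0, 0, -6, 0, 0, 0, -1], [0, 0, -6, 0, 0, 0, -1], [0, 0, -6, 0, 0, 0, -1]],
  ],
  squeeze=60,
)

```text
clock: 9.6
position: [559.9, 6.2, 83.4]
tool_rot: [-0.107, 0.994, -0.0, 0.001]
ft_force: [-1.6, 0.6, 8.1]
opening: 14.3
grip_force: 58.9
```

Call:
jog_arm(
  commands=[
    [[0.1, 0, 0.4, 0, 0, 0, -1], [0.5, 0.1, 0.8, 0, 0, 0, -1], [1.0, 0.2, 1.3, 0, 0, 0, -1], [1.5, 0.32, 1.8, 0, 0, 0, -1], [1.9, 0.4, 2.2, 0, 0, 0, -1], [1.9, 0.4, 2.2, 0, 0, 0, -1]],
  ],
)

```text
clock: 10.1
position: [579.1, 10.5, 104.5]
tool_rot: [-0.107, 0.994, 0.0, 0.001]
ft_force: [-0.8, 0.0, -0.3]
opening: 13.9
grip_force: 58.4
```

Call:
jog_arm(
  commands=[
    [[0, 0, 1, 0, 0, 0, -1], [0, 0, 2.5, 0, 0, 0, -1], [-0.5, 0, 4.5, 0, 0, 0, -1], [-1, -0.2, 7, 0, 0, 0, -1], [-1.5, -0.3, 10, 0, 0, 0, -1], [-1.5, -0.3, 13, 0, 0, 0, -1], [-1.5, -0.3, 16, 0, 0, 0, -1], [-1.5, -0.3, 19, 0, 0, 0, -1], [-1.5, -0.3, 21, 0, 0, 0, -1], [-1.5, -0.3, 21, 0, 0, 0, -1]],
  ],
)

```text
clock: 10.93
position: [563.8, 7.7, 318.3]
tool_rot: [-0.108, 0.994, -0.0, 0.003]
ft_force: [1.1, 0.2, -0.7]
opening: 14.3
grip_force: 58.4
```

Call:
jog_arm(
  commands=[
    [[0, 0, 0, 0.02, -0.09, 0, -1], [0, 0, 0, 0.04, -0.18, 0, -1], [0, 0, 0, 0.06, -0.28, 0, -1], [0, 0, 0, 0.08, -0.38, 0, -1], [0, 0, 0, 0.1, -0.48, 0, -1], [0, 0, 0, 0.12, -0.58, 0, -1], [0, 0, 0, 0.14, -0.67, 0, -1], [0, 0, 0, 0.16, -0.77, 0, -1], [0, 0, 0, 0.16, -0.77, 0, -1], [0, 0, 0, 0.16, -0.77, 0, -1]],
  ],
)

```text
clock: 11.77
position: [561.3, 7.5, 312.0]
tool_rot: [-0.099, 0.919, 0.037, 0.379]
ft_force: [0.3, 0.1, -0.2]
opening: 14.0
grip_force: 58.6
```

```bash
python3 - <<'E'
from h import *
s=robot.observe(); T=R.from_quat(s["tool_rot"]).as_matrix(); print(s["clock"],s["position"],T.round(3),s["joint_positions"].round(2),s["ft_force"],s["grip_force"],s["opening"])
ims=[]
for n in("side","scene"):
    d=robot.get_image(n)
    G=s["position"]-19*T[:,2]; p=proj(d,[G,G-[0,0,110]])
    print(n,p)
    for l in("driver_grip","driver","driver_tip"):
        print(l,[(a["location"],round(a["conf"],2)) for a in robot.tip_of(n,l)[:2]])
    c=p.mean(0).astype(int); x0,y0=max(c[0]-65,0),max(c[1]-75,0)
    ims.append(cv2.resize(d["image"][y0:y0+150,x0:x0+130,::-1],(390,450)))
    print(x0,y0)
cv2.imwrite("pics/e1.png",np.hstack(ims))
E
```

```text
11.7667 [561.30598438   7.4897151  311.97591878] [[-0.692 -0.211  0.69 ]
 [-0.155  0.977  0.144]
 [-0.705 -0.007 -0.709]] [ 0.72 -0.36 -0.57  2.14 -0.71  0.64  2.32] [ 0.27644692  0.11979011 -0.15562801] 58.618707060813904 14.000896802011935
side [[287.45336086 128.87246923]
 [286.41954535 173.8413391 ]]
driver_grip [([288.9, 130.7], 0.73), ([249.7, 186.3], 0.38)]
driver [([296.0, 155.1], 0.7)]
driver_tip [([287.3, 176.2], 0.75)]
221 76
scene [[306.24249587 154.77542519]
 [303.22771226 191.88168956]]
driver_grip [([362.5, 272.3], 0.69)]
driver []
driver_tip []
239 98
```

View pics/e1.png

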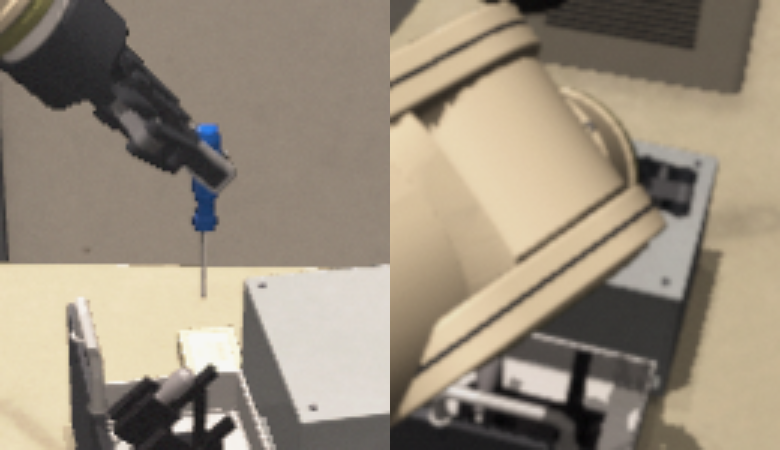

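Call:
jog_arm(
  commands=[
    [[0, 0, 0, 0, 0, 0, -1], [0, 0, 0, 0, 0, 0, -1], [0, 0, 0, 0, 0, 0, -1], [0, 0, 0, 0, 0, 0, -1], [0, 0, 0, 0, 0, 0, -1], [0, 0, 0, 0, 0, 0, -1]],
  ],
)

```text
clock: 12.67
position: [562.6, 7.1, 313.3]
tool_rot: [-0.099, 0.918, 0.037, 0.381]
ft_force: [0.1, 0.8, -1.0]
opening: 14.4
grip_force: 58.6
```

```bash
python3 - <<'E'
from station import robot
s=robot.observe(); print(s["position"],abs(s["joint_velocities"]).max(),s["grip_force"])
print(robot.sign_off())
E
```

```text
[562.60326291   7.05378217 313.3274457 ] 0.002138366743462261 58.598209619522095
the job is handed in; nothing more can be done
None
```

I handed the job in at about 12.7 s: the drawer is at its stop, the nut spinner is still in its socket, and the gripper holds the screwdriver still, blade down, with its tip about 215 mm above the bench by my estimate; the judge's verdict was not shown.

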